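# Find the brake lever that needs bleeding

## Robot

A 7-joint arm with a two-finger parallel gripper is mounted at the origin on a cart in front of the work surface, level with it; the furniture and walls round the work are solid. World frame = base frame: x ahead of the robot, y to its left, z up, the work surface at z = 0. Lengths are in mm, angles in rad, forces in N, time in s.
With the tool pointing down it reaches from about 425 to 875 mm from the base axis. Payload 8.4 kg.
Tool frame: the origin (TCP) lies at the very end of the fingers, on their centre line; the grasp point (between the pads) lies 19 mm behind it (bot.grip_point_offset is the distance from the TCP to the grasp point, in mm); z points along the fingers, y is the line along which they close (so a half turn about z gives the same grasp; the last joint's range is limited). The gripper opens to 87 mm and grips with 3 to 60 N. Pads are 19 mm wide; open, the fingers measure 117 mm over their backs; the gripper's body (75 mm by 190 mm) begins 51 mm behind the grasp point.
Start: joints at [1.241, 0.333, 0.04, 1.465, -0.013, 1.343, -0.059], TCP at [148.671, -632.739, 192.346] pointing down, gripper open.
Joint ranges: [-2.58, 2.58], [-0.38, 2.09], [-1.3, 1.39], [0.25, 2.4], [-1.5, 4.64], [0.08, 2.09], [-2.65, 2.65]. Speed limits (rad/s): [2.22, 2.22, 2.79, 2.79, 3.14, 3.14, 3.14].

## Interface

Orientations are given as a unit quaternion [x, y, z, w].
In Python, from bench import bot gives the robot as it stands.
- The arm moves only by the tool apply_moves, never from a script. Its arguments are lists of equal length, an entry for each row: "travel": the shift along the world's x, y, z in mm, a list of three; "angular": the turn, a rotation vector about the world's x, y, z in degrees, a list of three. A call has 1 to 20 rows; each row is the pose to reach, as a shift and turn from the pose commanded when the call began; what a row does not reach only later rows make up. A row lasts 1/12 s, in which the tool goes at most 41.7 mm and 7.16 degrees, less where a joint would pass 70% of its speed; a pose out of reach is approached as far as the arm can. A call with a gripper value outside its range is refused whole. "grip" is the finger opening in mm, from 0 to 87, set as the call begins (left out, the last holds). The fingers move at their own pace and stop on an object; "squeeze" is the grip in N (left out, the last holds). Time passes only in rows, so rows that repeat a pose let the fingers close. It gives the time, the measured TCP pose, the force, the opening and the grip force at its end, in the units of the state.
- bot.observe(): the state, without advancing time (a new reading comes with each control period).
- bot.read_camera(name): name is "scene" or "top" or "wrist"; returns a dict with "color" (480x640x3 uint8, blue, green, red), "mtx" (3x3 intrinsics, pixels), "extrinsics" (4x4, takes a point from camera to world coordinates); the wrist camera has in their place "hand_eye" (4x4, takes a point from camera to tool coordinates, whose origin is the TCP and whose axes are the flange's). Camera axes: x right, y down, z forward; pixel columns grow to the right and rows downward; lengths in mm; the calibration is good to about 2 mm. A picture is of the moment at which its call begins: read the wrist's pose just before it. There is no depth.
- bot.job_done(): hands the job in; it is judged then, once.
The state is a dict: "t": time; "qpos": joint angles; "qd": joint speeds; "joint_efforts": joint torques, N m; "position": TCP position; "tool_rot": TCP orientation; "force": force on the tool from outside, world axes, zero at the start; "ft_torque": the same for the moment, N m; "gripper_width": finger opening in mm; "grip_force": force on a finger pad.
Only numpy, scipy, OpenCV 4.12 (cv2) and the standard library are available. Lean on these libraries where they do the work, as an engineer would, in place of code of your own. Each camera call takes 0.05 s, during which the arm holds its last target. There are 200 camera calls.

## Task

Two hydraulic hand brake levers off the coring trolley are clamped in bench stands for checking: with the outside of the fingers, press first the left lever in toward its grip as far as it will go, let it spring back, then press the right one in the same way. A sound lever stops well short of the grip; the one with air in it comes right up against the grip: finish while holding that one in firmly against its grip, ready to be bled, with the other lever released. Push only on the outer side of the lever blades, no harder than a hand would; do not pinch the levers or take hold of the bars, and leave the cores, mallet and caliper where they are.

Things in the scene. Friction and masses are not known exactly. Their poses are not given: they have to be found in the camera images.
- lever_a (a joint): swing of brake lever a about its upright pivot, rad: 0 at rest, grows as it is pressed in; a spring returns it (1.6 N at push_a to start, 4 N at 0.42). A sound lever stops hard at 0.21 (blade about 23 mm short of the grip), one with air in it only at 0.42, touching the grip. The two look alike; which is sound can only be found by pressing.
- blade_a: blade of lever a: plain aluminium bar 10 mm thick, 16 mm high, 160 mm long with an 18 mm ball at its end, level, its middle 100 mm above the worktop. Origin on the pivot at mid height; it runs along its own -y, its outer face (to press) looks to its own -x, toward the robot; the axes turn with the lever.
- push_a (a point): point on the outer face of blade a, at mid height, 110 mm from the pivot: the place to press; axes as the blade's. The space on its outer side is free for 50 mm, down to 70 mm above the worktop (the tall core or caliper may lie lower). At rest the gap from the blade's inner face to the grip is here about 46 mm.
- pivot_a (a point): centre of the pivot of lever a, about which it turns (axis upright)
- bar_a: fixed part beside lever a: steel tube with a ribbed black rubber grip 32 mm thick and 129 mm long, lever fork, master cylinder, fluid box (top 131 mm above the worktop). Axes and origin as unit_a; the tube lies along y at z 100 mm, grip from y +22 to -107 mm, the lever on the -x side.
- unit_a: bench stand a, bolted down: base plate 100 x 115 mm, post, tube clamp at y +107 mm (top 123 mm high). Origin on the worktop under the tube axis; x points away from the robot, y along the tube toward the post (roughly to the robot's left); the lever pivot is at x -34, y +44 mm.
- lever_b (a joint): swing of brake lever b about its upright pivot, rad: 0 at rest, grows as it is pressed in; a spring returns it (1.6 N at push_b to start, 4 N at 0.42). A sound lever stops hard at 0.21 (blade about 23 mm short of the grip), one with air in it only at 0.42, touching the grip. The two look alike; which is sound can only be found by pressing.
- blade_b: blade of lever b: plain aluminium bar 10 mm thick, 16 mm high, 160 mm long with an 18 mm ball at its end, level, its middle 100 mm above the worktop. Origin on the pivot at mid height; it runs along its own -y, its outer face (to press) looks to its own -x, toward the robot; the axes turn with the lever.
- push_b (a point): point on the outer face of blade b, at mid height, 110 mm from the pivot: the place to press; axes as the blade's. The space on its outer side is free for 50 mm, down to 70 mm above the worktop (the tall core or caliper may lie lower). At rest the gap from the blade's inner face to the grip is here about 46 mm.
- pivot_b (a point): centre of the pivot of lever b, about which it turns (axis upright)
- bar_b: fixed part beside lever b: steel tube with a ribbed black rubber grip 32 mm thick and 129 mm long, lever fork, master cylinder, fluid box (top 131 mm above the worktop). Axes and origin as unit_b; the tube lies along y at z 100 mm, grip from y +22 to -107 mm, the lever on the -x side.
- unit_b: bench stand b, bolted down: base plate 100 x 115 mm, post, tube clamp at y +107 mm (top 123 mm high). Origin on the worktop under the tube axis; x points away from the robot, y along the tube toward the post (roughly to the robot's left); the lever pivot is at x -34, y +44 mm.
- tall_core: loose asphalt drill core standing on end, 86 mm across, 66 mm high, origin under its centre; to be left alone
- low_core: loose asphalt drill core standing on end, 85 mm across, 49 mm high, origin under its centre, behind the stands; to be left alone
- mallet: loose rubber mallet, 221 mm long, 52 mm high, lying behind the stands, origin under its centre; to be left alone
- caliper: loose vernier caliper, 225 x 74 x 8 mm, lying near the robot, origin under its centre; to be left alone

How it is judged (in metres and radians):
On the way, in this order (a step that is already met when the one before it is completed fails the run):
1. the left lever is pressed in with the fingers to its stop (((world y of unit_a above 0.03 m and (value of joint lever_a above 0.19 rad and contact force between the fingers and blade_a above 2 N)) or (world y of unit_b above 0.03 m and (value of joint lever_b above 0.395 rad and contact force between the fingers and blade_b above 2 N)))), for 0.2 s.
2. the left lever has sprung back and the right lever is pressed in with the fingers to its stop (((world y of unit_b above 0.03 m and value of joint lever_b below 0.04 rad and (value of joint lever_a above 0.19 rad and contact force between the fingers and blade_a above 2 N)) or (world y of unit_a above 0.03 m and value of joint lever_a below 0.04 rad and (value of joint lever_b above 0.395 rad and contact force between the fingers and blade_b above 2 N)))), for 0.2 s.
At the end, for the whole second after the job is handed in: The fingers hold the lever with air in it (the one that travels the full 0.42 rad) against its grip: its joint above 0.395 rad and the fingers pressing it with more than 3 N; the sound lever is back at rest (below 0.04 rad) (value of joint lever_b above 0.395 rad and contact force between the fingers and blade_b above 3 N and value of joint lever_a below 0.04 rad); the arm keeps its last pose, push and grip.
It fails at once if a fixed bar, grip or fluid box is gripped or leaned on (fingers press it with more than 6 N) (contact force between the fingers and bar_a above 6 N or contact force between the fingers and bar_b above 6 N).
It fails at once if a lever is pushed with more than 60 N (contact force between the fingers and blade_a above 60 N or contact force between the fingers and blade_b above 60 N).
It fails at once if a lever is taken between the fingers or worked from its inner side, instead of being pressed with the outside of the fingers ((contact force between the fingers and blade_a above 1.5 N and x of the grasp point in the frame of push_a above -0.002 m) or (contact force between the fingers and blade_b above 1.5 N and x of the grasp point in the frame of push_b above -0.002 m)).
It fails at once if a core, the mallet or the caliper is shifted by more than 20 mm (distance of any of tall_core, low_core, mallet, caliper from where it was at the start of the episode above 0.02 m).
It also fails if it takes over 64 s, if anything falls off the work surface, if the arm or the gripper's body presses on something with over 40 N, if the wrist force passes 120 N, or if a joint passes its speed limit or range.

## Working session

There is one attempt and no reset: what is moved stays moved. The work goes in short steps, Python scripts to look and compute and a tool call to move; the robot and the scene stay as the last step left them, time stands still between calls to the robot, and variables do not carry over. Pictures are saved under pics/ and viewed, at most 10 in all, crops included, and the job is handed in when it is done.

Besides the shell and the picture viewer there is one more tool, called after "Emit:" by a JSON object that holds its "fn" and its "kwargs", one argument or row to a line. apply_moves: Moves the arm, as the interface text tells. Its arguments: {"type":"object","properties":{"travel":{"type":"array","items":{"type":"array","items":{"type":"number"}}},"angular":{"type":"array","items":{"type":"array","items":{"type":"number"}}},"grip":{"type":"number"},"squeeze":{"type":"number"}},"required":["travel","angular"]}

```bash
mkdir -p pics
python3 - <<'E'
from bench import bot
import cv2
s=bot.observe();print(s)
for n in("scene","top"):
    c=bot.read_camera(n);cv2.imwrite(f"pics/{n}1.png",c["color"]);print(n,c["mtx"],c["extrinsics"])
E
```

```text
{'t': 0.0, 'qpos': array([ 1.24079605,  0.3339044 ,  0.03990146,  1.46628318, -0.01340792,
        1.34330316, -0.05849662]), 'qd': array([-2.66122266e-04,  7.43196835e-04, -5.93182701e-04, -4.47535371e-05,
       -5.18630471e-04, -2.21100902e-03, -3.20853941e-04]), 'joint_efforts': array([ 1.62875726e-04, -6.56354284e+01,  1.33531608e+00, -4.03799272e+01,
       -5.95757738e-02,  4.45702428e-02,  1.63734339e-04]), 'position': array([ 148.52483481, -632.26313949,  191.45808127]), 'tool_rot': array([ 9.93350874e-01,  1.15123306e-01, -1.49261474e-04, -8.02105246e-04]), 'force': array([ 0.3204676 , -0.03896275, -0.54284572]), 'ft_torque': array([ 0.03293603, -0.01736047, -0.01684265]), 'grip_force': 0.0, 'gripper_width': 86.97722715901759}
scene [[564.10379753   0.         329.62945593]
 [  0.         564.10379753 243.80122876]
 [  0.           0.           1.        ]] [[-8.81563840e-01 -3.62132693e-01  3.02828514e-01  1.12151077e+02]
 [-4.71967381e-01  6.63096624e-01 -5.80990239e-01  8.34313938e+02]
 [ 9.59099473e-03 -6.55105167e-01 -7.55476825e-01  1.14983899e+03]
 [ 0.00000000e+00  0.00000000e+00  0.00000000e+00  1.00000000e+00]]
top [[558.98739996   0.         310.10782402]
 [  0.         558.98739996 243.65449007]
 [  0.           0.           1.        ]] [[ 3.73118919e-01 -8.86371681e-01  2.74093990e-01  2.07754031e+02]
 [-9.27775689e-01 -3.55247276e-01  1.14156228e-01 -1.20014487e+02]
 [-3.81370422e-03 -2.96891589e-01 -9.54903576e-01  1.25484549e+03]
 [ 0.00000000e+00  0.00000000e+00  0.00000000e+00  1.00000000e+00]]
```

View pics/scene1.png

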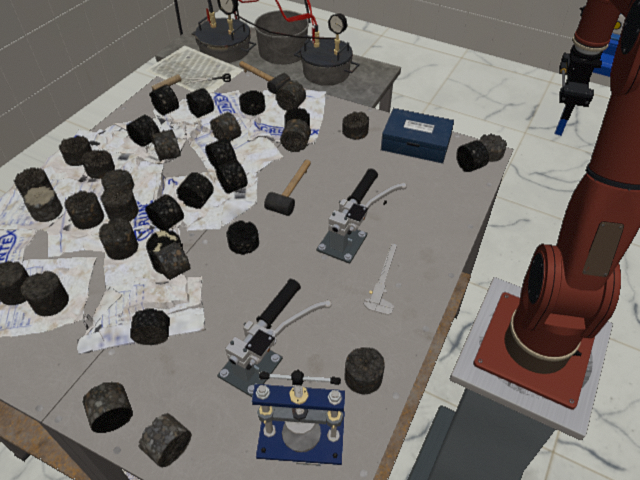

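View pics/top1.png

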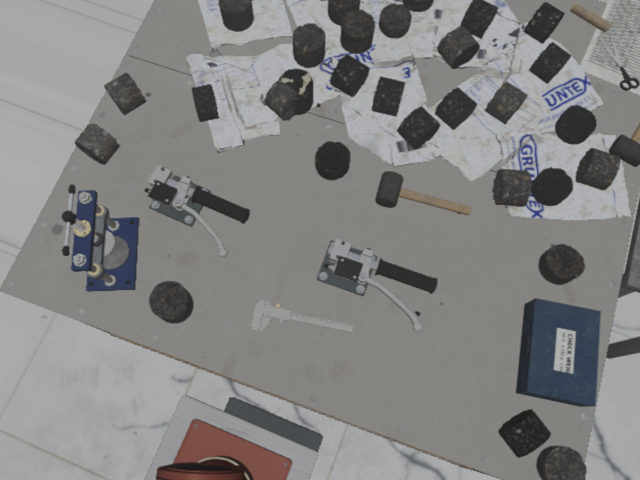

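The left stand has its lever ball at top (222,252) and scene (328,303). The right one is at top (417,325) and scene (403,186). The left grip end is near top (247,214) and the right near (435,285). I'll take close crops to get exact blade pixels.

Run:
```python
import cv2,numpy as np
t=cv2.imread("pics/top1.png");s=cv2.imread("pics/scene1.png")
def crop(im,x,y):return cv2.resize(im[y:y+100,x:x+130],None,fx=3,fy=3,interpolation=cv2.INTER_CUBIC)
o=np.vstack([np.hstack([crop(t,135,160),crop(t,310,235)]),np.hstack([crop(s,215,275),crop(s,310,160)])])
cv2.imwrite("pics/crop1.png",o)
```

```text
(no output)
```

View pics/crop1.png

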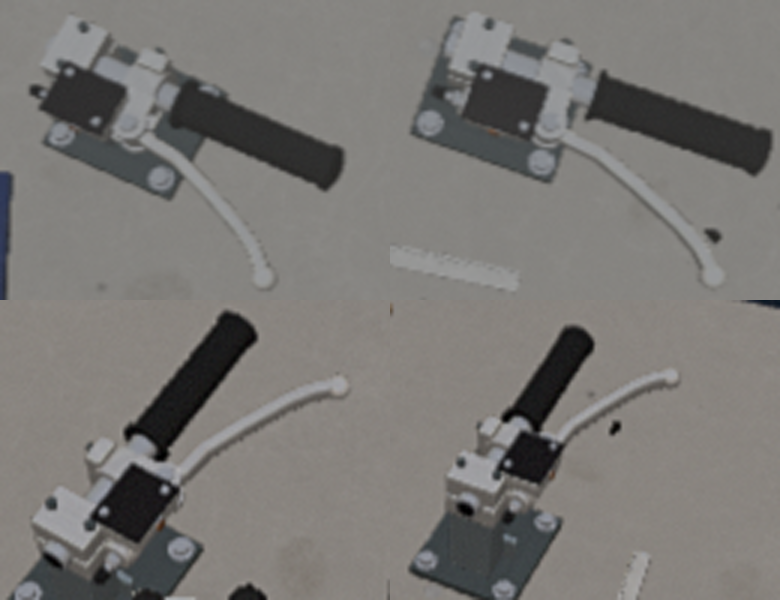

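```bash
cat > h.py <<'E'
import numpy as np
from bench import bot
C={n:bot.read_camera(n) for n in("scene","top")}
def ray(n,p):
    E=np.array(C[n]["extrinsics"]);d=E[:3,:3]@np.linalg.inv(C[n]["mtx"])@[*p,1];return E[:3,3],d/np.linalg.norm(d)
def plane(n,p,z):
    o,d=ray(n,p);return o+d*(z-o[2])/d[2]
def tri(a,b):
    A=0;B=0
    for n,p in(("top",a),("scene",b)):
        o,d=ray(n,p);M=np.eye(3)-np.outer(d,d);A=A+M;B=B+M@o
    return np.linalg.solve(A,B)
E
python3 - <<'E'
from h import *
np.set_printoptions(precision=1,suppress=True)
tl=lambda x,y:(135+x/3,160+y/3)
tr=lambda x,y:(310+(x-390)/3,235+y/3)
sl=lambda x,y:(215+x/3,275+(y-300)/3)
sr=lambda x,y:(310+(x-390)/3,160+(y-300)/3)
for nm,t,s,bt,bs,pv,g0,g1,tip_s,mid in(("L",tl,sl,(263,278),(340,386),(128,123),(185,105),(333,168),None,[(160,143),(185,165),(210,190),(235,220),(252,248)]),
 ("R",tr,sr,(712,275),(671,377),(550,122),(600,95),(762,150),None,[(590,145),(620,170),(650,197),(680,228),(702,252)])):
    print(nm,"ball",tri(t(*bt),s(*bs)),plane("top",t(*bt),104))
    P=plane("top",t(*pv),118);a=plane("top",t(*g0),100);b=plane("top",t(*g1),100)
    y=(a-b)[:2];L=np.linalg.norm(y);y/=L;x=np.array([y[1],-y[0]])
    print("pivot",P,"grip",a,b,L,"yaw",np.degrees(np.arctan2(x[1],x[0])))
    o=(a+b)[:2]/2+y*42.5
    print("origin",o,"piv in unit",(P[:2]-o)@x,(P[:2]-o)@y)
    for m in mid+[bt]:
        q=plane("top",t(*m),106);print(q,[(q[:2]-o)@x,(q[:2]-o)@y],"r",np.linalg.norm(q[:2]-P[:2]))
E
```

```text
L ball [450.9 185.5  99.4] [449.5 184.2 104. ]
pivot [517.  320.7 118. ] grip [550.5 294.7 100. ] [545.9 172.6 100. ] 122.17798236252938 yaw -2.1788265582260324
origin [549.8 276.1] piv in unit -34.509651887462425 43.32958999891344
[514.8 296.7 106. ] [np.float64(-35.77905375498892), np.float64(19.234799643863905)] r 24.128205556051366
[506.1 272.3 106. ] [np.float64(-43.5602823504367), np.float64(-5.459133685333713)] r 49.62109904582059
[495.3 247.2 106. ] [np.float64(-53.33155821418306), np.float64(-31.006174904041007)] r 76.68161514652101
[481.3 220.7 106. ] [np.float64(-66.40553566037492), np.float64(-58.043816162118375)] r 106.27283226838676
[466.5 200.4 106. ] [np.float64(-80.32800537795774), np.float64(-78.84640289703576)] r 130.48484493109157
[449.  183.7 106. ] [np.float64(-97.18312841434746), np.float64(-96.18474653903289)] r 152.9451364365319
R ball [ 455.6 -254.8   98.3] [ 454.1 -254.2  104. ]
pivot [ 510.4 -113.6  118. ] grip [ 547.  -139.7  100. ] [ 551.7 -259.1  100. ] 119.51679451121905 yaw 2.2684380211917117
origin [ 547.7 -156.9] piv in unit -35.52552137745519 44.74235040333315
[ 508.5 -145.3  106. ] [np.float64(-38.72110890389675), np.float64(13.113871016194857)] r 31.789502795447756
[ 499.5 -170.9  106. ] [np.float64(-48.76064125171345), np.float64(-12.033630797648078)] r 58.298202711748836
[ 489.2 -196.6  106. ] [np.float64(-60.05956293787978), np.float64(-37.36501409659269)] r 85.6944484807057
[ 476.3 -223.   106. ] [np.float64(-73.92571329061661), np.float64(-63.25212439147387)] r 114.61841616936537
[ 466.2 -242.5  106. ] [np.float64(-84.83728182880083), np.float64(-82.30130743257646)] r 136.2781740233504
[ 453.7 -254.   106. ] [np.float64(-97.75272854193236), np.float64(-93.25373583663182)] r 151.3774921480687
```

Emit:
{"fn": "apply_moves", "kwargs": {
  "travel": [
    [300,330,0],
    [300,330,0],
    [300,330,0],
    [300,330,0],
    [300,330,0],
    [300,330,0],
    [300,330,0],
    [300,330,0],
    [300,330,0],
    [300,330,0],
    [300,330,0],
    [300,330,0],
    [340,630,0],
    [340,630,0],
    [340,630,0],
    [340,630,0],
    [340,630,0],
    [340,630,0],
    [340,630,0],
    [340,630,0]
  ],
  "angular": [
    [0,0,-23],
    [0,0,-23],
    [0,0,-23],
    [0,0,-23],
    [0,0,-23],
    [0,0,-23],
    [0,0,-23],
    [0,0,-23],
    [0,0,-23],
    [0,0,-23],
    [0,0,-23],
    [0,0,-23],
    [0,0,-23],
    [0,0,-23],
    [0,0,-23],
    [0,0,-23],
    [0,0,-23],
    [0,0,-23],
    [0,0,-23],
    [0,0,-23]
  ],
  "grip": 0,
  "squeeze": 20
}}

```text
t: 1.87
position: [488.8, 4.3, 192.8]
tool_rot: [0.997, -0.081, 0.0, -0.001]
force: [-0.0, 0.6, -0.4]
gripper_width: 0.6
grip_force: 0.0
```

Emit:
{"fn": "apply_moves", "kwargs": {
  "travel": [
    [-54,232,0],
    [-54,232,0],
    [-54,232,0],
    [-54,232,0],
    [-54,232,0],
    [-54,232,0],
    [-54,232,0],
    [-54,232,0],
    [-54,232,0]
  ],
  "angular": [
    [0,0,0],
    [0,0,0],
    [0,0,0],
    [0,0,0],
    [0,0,0],
    [0,0,0],
    [0,0,0],
    [0,0,0],
    [0,0,0]
  ]
}}

```text
t: 2.62
position: [434.9, 228.4, 192.1]
tool_rot: [0.996, -0.085, -0.0, 0.0]
force: [0.0, -0.6, -0.2]
gripper_width: 0.4
grip_force: 0.0
```

Emit:
{"fn": "apply_moves", "kwargs": {
  "travel": [
    [0,0,-40],
    [0,0,-80],
    [0,0,-104],
    [0,0,-104],
    [0,0,-104],
    [0,0,-104]
  ],
  "angular": [
    [0,0,0],
    [0,0,0],
    [0,0,0],
    [0,0,0],
    [0,0,0],
    [0,0,0]
  ]
}}

```text
t: 3.12
position: [435.9, 229.0, 90.0]
tool_rot: [0.996, -0.086, 0.001, -0.0]
force: [-0.7, -0.1, 0.4]
gripper_width: 0.4
grip_force: 0.0
```

Run:
```python
from bench import bot
import cv2,numpy as np
print(bot.observe()["position"])
t=bot.read_camera("top")["color"];s=bot.read_camera("scene")["color"]
o=np.hstack([cv2.resize(a,None,fx=3,fy=3) for a in(t[160:300,135:265],s[230:370,215:345])])
cv2.imwrite("pics/near1.png",o)
```

```text
[435.93788134 229.03540334  89.97473732]
```

View pics/near1.png

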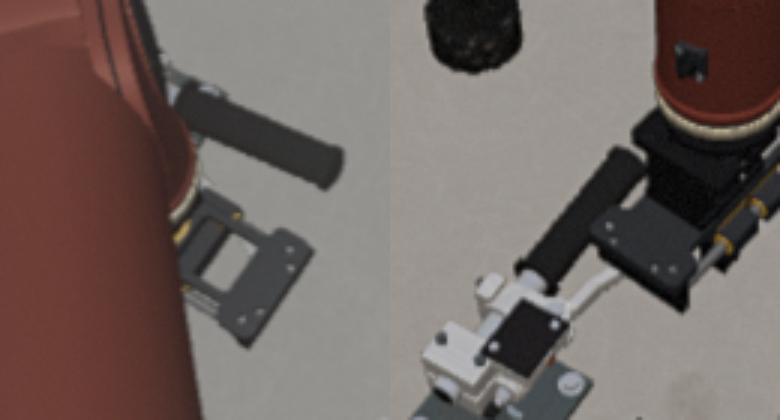

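The arm hides most of both views. The gripper hangs on the outer side of the left lever, its body above the stand. I'll press in small steps and watch the force.

Emit:
{"fn": "apply_moves", "kwargs": {
  "travel": [
    [10,-2,-3],
    [20,-4,-3],
    [28,-6,-3],
    [34,-8,-3],
    [40,-9,-3],
    [40,-9,-3],
    [40,-9,-3]
  ],
  "angular": [
    [0,0,0],
    [0,0,0],
    [0,0,0],
    [0,0,0],
    [0,0,0],
    [0,0,0],
    [0,0,0]
  ]
}}

```text
t: 3.8
position: [474.8, 220.3, 85.2]
tool_rot: [0.996, -0.085, -0.0, -0.0]
force: [-0.3, -0.1, -1.1]
gripper_width: 0.3
grip_force: 0.0
```

Emit:
{"fn": "apply_moves", "kwargs": {
  "travel": [
    [4,-1,2],
    [8,-2,2],
    [10,-3,2],
    [10,-3,2],
    [10,-3,2]
  ],
  "angular": [
    [0,0,0],
    [0,0,0],
    [0,0,0],
    [0,0,0],
    [0,0,0]
  ]
}}

```text
t: 4.22
position: [484.7, 217.2, 87.3]
tool_rot: [0.996, -0.085, -0.0, -0.0]
force: [-0.2, -0.0, 0.5]
gripper_width: 0.2
grip_force: 0.0
```

Run:
```python
from bench import bot
import cv2,numpy as np
print([bot.observe()["force"].round(1) for _ in range(1)])
s=bot.read_camera("scene")["color"];w=bot.read_camera("wrist")["color"]
o=np.hstack([cv2.resize(s[250:350,240:345],(420,400)),cv2.resize(w,(380,400))])
cv2.imwrite("pics/near2.png",o)
```

```text
[array([-0.2, -0. ,  0.5])]
```

View pics/near2.png

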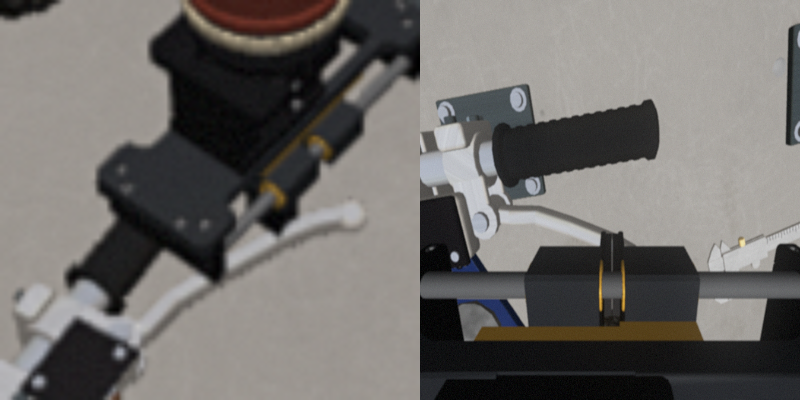

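Run:
```python
from bench import bot
import cv2,numpy as np
from scipy.spatial.transform import Rotation as R
st=bot.observe();w=bot.read_camera("wrist");print(w["hand_eye"].round(2),st["position"],w["mtx"])
M=R.from_quat(st["tool_rot"]).as_matrix();H=w["hand_eye"]
Rc=M@H[:3,:3];tc=st["position"]+M@H[:3,3];print("cam",tc)
P=np.array([[*st["position"]],[481,221,106],[495.3,247.2,106],[506,272,106],[517,321,118],[545.9,172.6,100]],float)
c=(P-tc)@Rc;print((c@w["mtx"].T)[:,:2]/c[:,2:],c[:,2])
im=w["color"].copy();cv2.imwrite("pics/w2.png",im[180:420,60:620])
```

```text
[[   0.     -0.96   -0.29   81.19]
 [   1.      0.      0.      0.57]
 [   0.     -0.29    0.96 -191.58]
 [   0.      0.      0.      1.  ]] [484.46230154 217.32186994  87.28245908] [[353.27558417   0.         323.04416301]
 [  0.         353.27558417 239.37537167]
 [  0.           0.           1.        ]]
cam [564.40944522 202.99247223 278.8513663 ]
[[322.03158683 277.32963554]
 [316.29107065 297.92278208]
 [262.93674524 281.35079364]
 [212.34620273 270.18364557]
 [102.28302877 274.44884116]
 [389.87312447 160.07136394]] [206.88437974 190.13898552 187.34069475 185.50177555 173.27922813
 174.97352123]
```

View pics/w2.png

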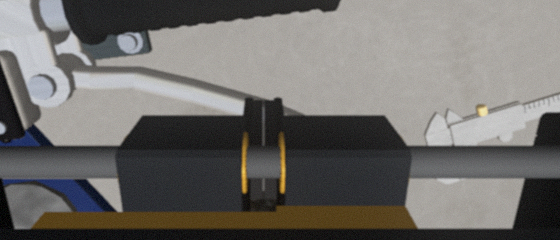

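Run:
```python
import cv2
im=cv2.imread("pics/w2.png")[70:145,190:310];cv2.imwrite("pics/w3.png",cv2.convertScaleAbs(cv2.resize(im,None,fx=6,fy=6,interpolation=cv2.INTER_CUBIC),alpha=1.5,beta=20))
```

```text
(no output)
```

View pics/w3.png

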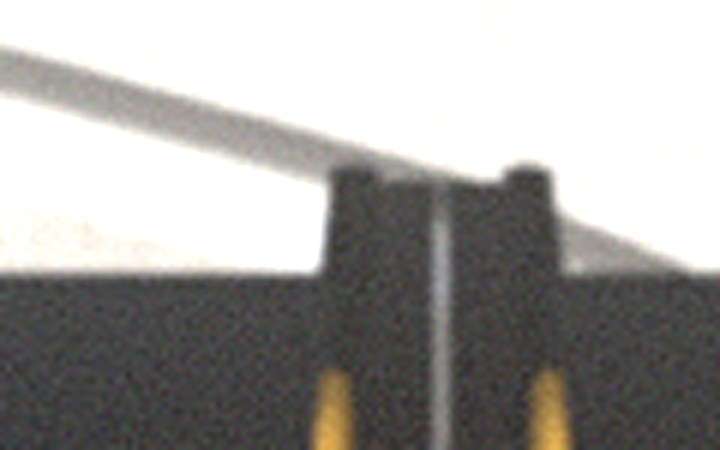

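Run:
```python
from h import *
import cv2
c=C["scene"];E=c["extrinsics"]
P=np.array([[484.5,217.3,z] for z in(87,100,110,120,140)]+[[481,221,100],[479,217,100],[489,217,100]],float)
q=(P-E[:3,3])@E[:3,:3];print(((q@c["mtx"].T)[:,:2]/q[:,2:]).round(1))
cv2.imwrite("pics/s3.png",cv2.convertScaleAbs(cv2.resize(c["color"][275:330,275:345],None,fx=10,fy=10,interpolation=cv2.INTER_CUBIC),alpha=1.5,beta=20))
```

```text
[[308.7 311.2]
 [308.6 307.9]
 [308.5 305.4]
 [308.4 302.8]
 [308.3 297.5]
 [309.2 309.8]
 [310.8 308.8]
 [306.9 307.1]]
```

View pics/s3.png

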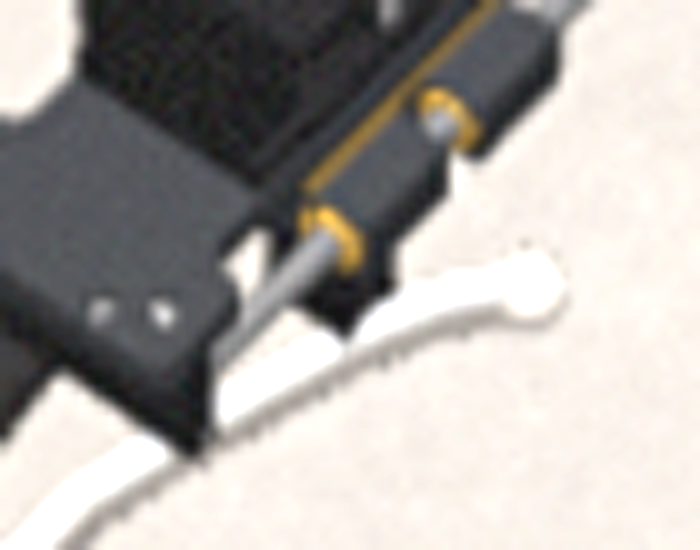

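The blade is still at rest: the ball is unchanged at scene (328,303). In both views the fingertip is drawn over the blade's top, so the tip is passing above it. I'll back out, go lower and press again.

Emit:
{"fn": "apply_moves", "kwargs": {
  "travel": [
    [-22,6,0],
    [-45,12,0],
    [-45,12,-8],
    [-45,12,-18],
    [-45,12,-18],
    [-45,12,-18],
    [-35,9,-18],
    [-25,6,-18],
    [-18,4,-18],
    [-12,3,-18],
    [-12,3,-18],
    [-12,3,-18]
  ],
  "angular": [
    [0,0,0],
    [0,0,0],
    [0,0,0],
    [0,0,0],
    [0,0,0],
    [0,0,0],
    [0,0,0],
    [0,0,0],
    [0,0,0],
    [0,0,0],
    [0,0,0],
    [0,0,0]
  ]
}}

```text
t: 5.47
position: [472.8, 220.2, 69.1]
tool_rot: [0.996, -0.085, -0.0, -0.0]
force: [-2.8, 0.1, -0.3]
gripper_width: 0.5
grip_force: 0.8
```

Contact at −2.8 N. Now I'll push toward the stop.

Emit:
{"fn": "apply_moves", "kwargs": {
  "travel": [
    [5,-1,0],
    [10,-3,0],
    [14,-4,0],
    [14,-4,0],
    [14,-4,0]
  ],
  "angular": [
    [0,0,0],
    [0,0,0],
    [0,0,0],
    [0,0,0],
    [0,0,0]
  ]
}}

```text
t: 5.88
position: [486.8, 216.7, 69.4]
tool_rot: [0.996, -0.085, -0.0, -0.0]
force: [-1.1, 2.7, -0.7]
gripper_width: 0.7
grip_force: 1.4
```

Emit:
{"fn": "apply_moves", "kwargs": {
  "travel": [
    [3,-1,0],
    [5,-1,0],
    [5,-1,0],
    [5,-1,0]
  ],
  "angular": [
    [0,0,0],
    [0,0,0],
    [0,0,0],
    [0,0,0]
  ]
}}

```text
t: 6.22
position: [488.3, 216.4, 69.0]
tool_rot: [0.996, -0.084, -0.003, 0.0]
force: [-16.3, 4.7, 6.3]
gripper_width: 0.1
grip_force: 7.8
```

Stopped hard at x≈488, as the sound-lever geometry predicts. I'll hold briefly, then release.

Emit:
{"fn": "apply_moves", "kwargs": {
  "travel": [
    [1,0,0],
    [1,0,0],
    [1,0,0],
    [1,0,0],
    [1,0,0]
  ],
  "angular": [
    [0,0,0],
    [0,0,0],
    [0,0,0],
    [0,0,0],
    [0,0,0]
  ]
}}

```text
t: 6.63
position: [488.6, 216.4, 68.9]
tool_rot: [0.996, -0.084, -0.003, 0.001]
force: [-18.0, 3.0, 8.8]
gripper_width: 0.5
grip_force: 9.1
```

Run:
```python
from bench import bot
import cv2
s=bot.read_camera("scene")["color"]
cv2.imwrite("pics/s4.png",cv2.resize(s[250:350,240:345],(640,600),interpolation=cv2.INTER_CUBIC))
```

```text
(no output)
```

View pics/s4.png

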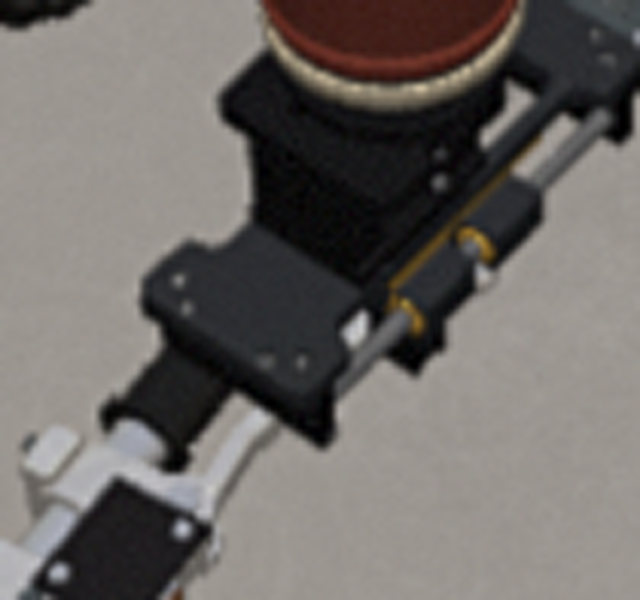

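The left lever is the sound one. It is in at its stop with the ball moved to about scene (320,296) and a gap still left to the grip. I'll release it and move to the right lever.

Emit:
{"fn": "apply_moves", "kwargs": {
  "travel": [
    [-25,7,0],
    [-52,14,0],
    [-52,14,0],
    [-52,14,40],
    [-52,14,80],
    [-52,14,100],
    [-52,14,100],
    [-45,-150,100],
    [-45,-150,100],
    [-45,-150,100],
    [-45,-150,100],
    [-45,-150,100],
    [-52,-420,100],
    [-52,-420,100],
    [-52,-420,100],
    [-52,-420,100],
    [-52,-420,100],
    [-52,-420,100],
    [-52,-420,100],
    [-52,-420,100]
  ],
  "angular": [
    [0,0,0],
    [0,0,0],
    [0,0,0],
    [0,0,0],
    [0,0,0],
    [0,0,0],
    [0,0,0],
    [0,0,9],
    [0,0,9],
    [0,0,9],
    [0,0,9],
    [0,0,9],
    [0,0,9],
    [0,0,9],
    [0,0,9],
    [0,0,9],
    [0,0,9],
    [0,0,9],
    [0,0,9],
    [0,0,9]
  ]
}}

```text
t: 8.35
position: [439.4, -210.8, 168.9]
tool_rot: [1.0, -0.011, -0.0, 0.001]
force: [0.0, 0.6, -0.2]
gripper_width: 0.1
grip_force: 0.0
```

Emit:
{"fn": "apply_moves", "kwargs": {
  "travel": [
    [-4,3,-40],
    [-4,3,-80],
    [-4,3,-100],
    [-4,3,-100],
    [-4,3,-100],
    [8,0,-100],
    [18,0,-100],
    [26,-2,-100],
    [32,-4,-100],
    [38,-5,-100],
    [44,-5,-100],
    [48,-6,-100],
    [48,-6,-100],
    [48,-6,-100]
  ],
  "angular": [
    [0,0,0],
    [0,0,0],
    [0,0,0],
    [0,0,0],
    [0,0,0],
    [0,0,0],
    [0,0,0],
    [0,0,0],
    [0,0,0],
    [0,0,0],
    [0,0,0],
    [0,0,0],
    [0,0,0],
    [0,0,0]
  ]
}}

```text
t: 9.52
position: [488.6, -210.7, 69.2]
tool_rot: [1.0, -0.007, -0.0, -0.0]
force: [-3.7, -0.1, 1.6]
gripper_width: 0.2
grip_force: 1.3
```

Emit:
{"fn": "apply_moves", "kwargs": {
  "travel": [
    [5,-1,0],
    [10,-1,0],
    [15,-2,0],
    [18,-2,0],
    [18,-2,0],
    [18,-2,0]
  ],
  "angular": [
    [0,0,0],
    [0,0,0],
    [0,0,0],
    [0,0,0],
    [0,0,0],
    [0,0,0]
  ]
}}

```text
t: 10.02
position: [506.7, -212.3, 69.1]
tool_rot: [1.0, -0.007, -0.0, -0.0]
force: [-2.6, 3.6, 0.6]
gripper_width: 0.5
grip_force: 1.9
```

Emit:
{"fn": "apply_moves", "kwargs": {
  "travel": [
    [3,0,0],
    [5,0,0],
    [5,0,0],
    [5,0,0]
  ],
  "angular": [
    [0,0,0],
    [0,0,0],
    [0,0,0],
    [0,0,0]
  ]
}}

```text
t: 10.35
position: [511.1, -212.3, 69.1]
tool_rot: [1.0, -0.007, -0.001, -0.0]
force: [-4.7, 2.7, -0.2]
gripper_width: 0.5
grip_force: 2.3
```

It has travelled past the sound stop with only spring force, so this is the lever with air in it. A few mm more.

Emit:
{"fn": "apply_moves", "kwargs": {
  "travel": [
    [2,0,0],
    [4,0,0],
    [4,0,0],
    [4,0,0]
  ],
  "angular": [
    [0,0,0],
    [0,0,0],
    [0,0,0],
    [0,0,0]
  ]
}}

```text
t: 10.68
position: [512.7, -212.3, 68.8]
tool_rot: [1.0, -0.007, -0.003, -0.001]
force: [-14.8, 4.4, 7.9]
gripper_width: 0.5
grip_force: 7.0
```

Emit:
{"fn": "apply_moves", "kwargs": {
  "travel": [
    [1,0,0],
    [1,0,0],
    [1,0,0],
    [1,0,0],
    [1,0,0],
    [1,0,0]
  ],
  "angular": [
    [0,0,0],
    [0,0,0],
    [0,0,0],
    [0,0,0],
    [0,0,0],
    [0,0,0]
  ]
}}

```text
t: 11.18
position: [512.9, -212.3, 68.7]
tool_rot: [1.0, -0.007, -0.003, -0.001]
force: [-17.7, 5.1, 10.3]
gripper_width: -0.1
grip_force: 8.5
```

Run:
```python
from bench import bot
import cv2,numpy as np
s=bot.read_camera("scene")["color"]
o=np.hstack([cv2.resize(a,(400,400),interpolation=cv2.INTER_CUBIC) for a in(s[265:345,255:335],s[140:240,320:420])])
cv2.imwrite("pics/s5.png",o);print(bot.observe()["force"])
```

```text
[-16.76970223   5.39366455   9.59010684]
```

View pics/s5.png

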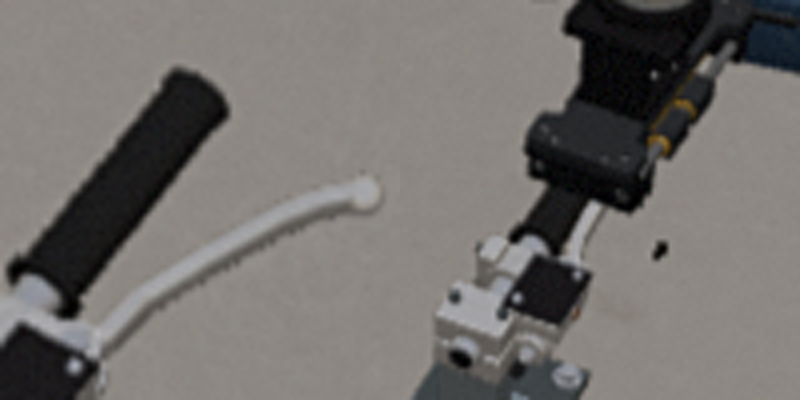

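The left lever is back at rest, with its ball at scene (328,303). The right blade lies close along its grip under about 17 N, so I'm handing in.

```bash
python3 -c "
from bench import bot
print(bot.job_done())"
```

```text
the job is handed in; nothing more can be done
None
```

The left lever stopped short of its grip, so it is sound, and it has sprung back to rest. The right lever has air in it and was being held against its grip with about 17 N when I handed in. No verdict came back.

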